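Set an empty sprung jig to its loading position

TASK

Open the empty holding jig ready for its next power module: with the fingertips, push its sprung slide away from the fixed fence until it has passed the stop pin and the pin has popped up, then let go so the slide springs back and rests latched against the pin, about mid-way. Only push the near face of the slide's upright plate, never grip or hook it or ram it hard into its end stop; leave the jig that already clamps a module, and everything else on the bench, as they are.

Things in the scene. Friction and masses are not known exactly. Their poses are not given: they have to be found in the camera images.
- jig_empty: The empty jig, fixed to the bench: aluminium base plate 230 (x) x 150 (y) x 12 mm, nothing between fence and push plate. Origin: underside centre, on the bench. Its x axis is the way the slide is pushed open (roughly away from the robot), y to its left, z up. Rear block at x 95 to 113 mm, top 46 mm high. Two like jigs; this one can stand on either side.
- plate_empty (a point): Middle of the near face (towards the fence) of the empty jig's upright push plate, 70 mm above the bench; moves with the slide; axes as the jig's. At joint 0 it is at x -52, y 0 mm in the jig's frame. Aluminium plate 104 mm wide (y), 11 mm thick (to +x of this point), 14 to 86 mm above the bench; push it above the fence, with the tips 45 to 65 mm above the bench.
- jaw_empty (a joint): Travel of the empty jig's slide along the jig's +x, m. 0 = sprung home (the start), 0.070 = end of travel. Spring towards 0: 3 N at 0, 6.5 N at 0.070; damped; pushing at 0.05 m/s takes under 12 N. Its side wedge presses the stop pin down from about 0.005; the pin pops up behind it past 0.043. Let go beyond that it latches at 0.042; earlier, it springs back to 0. Push to 0.050 to 0.065.
- fence_empty (a point): Middle of the top of the empty jig's fixed dark steel fence, nearest the robot: 120 mm wide (y), 14 mm thick, top 40 mm above the bench, at x -77 mm in the jig's frame; 18 mm from the plate at joint 0.
- pin_empty (a joint): The empty jig's stop pin: how far it is pressed down, m. 0 = fully up, about 0.010 while the slide's wedge covers it. Spring 2.4 N upward when up, about 3.6 N when pressed.
- pintop_empty (a point): Top of the empty jig's stop pin, steel, 10 mm diameter, flat topped, at x -5, y +60 mm in the jig's frame, 38 mm above the bench when up.
- jig_loaded: The second, identical jig, same frame and sizes; a power module is clamped between its fence and its plate. Leave it alone.
- plate_loaded (a point): The point of the loaded jig's push plate that plate_empty is on the empty one.
- jaw_loaded (a joint): Travel of the loaded jig's slide, m; about 0.022, resting on the module. Must stay so.
- pin_loaded (a joint): The loaded jig's stop pin, pressed about 0.010 m down under its slide.
- module_mid (a point): Centre of the clamped power module, a grey steel case 40 x 110 x 30 mm, lying in the loaded jig (long side along the jig's y, top 42 mm above the bench).
- heatsink: Loose bystander between the jigs: finned aluminium heat sink 50 x 40 x 28 mm, origin at underside centre.
- jar: Loose bystander between the jigs: small pale jar with white cap, 42 mm diameter, 55 mm high, origin at underside centre.
- screwdriver: Loose bystander: yellow-handled screwdriver, 190 mm, lying at the robot's left.
- pen: Loose bystander: black pen, 140 mm, 10 mm thick, lying at the robot's right.
- meter: Loose bystander: yellow handheld multimeter 85 x 170 x 40 mm, lying at the robot's right.

How it is judged:
By the outcome, as a careful person would: the job done as asked, in the order asked, and still so for the second after the job is handed in, with the robot touching nothing.
It also fails if it takes over 32 s, if anything falls off the work surface, if the arm or the gripper's body presses on something with over 40 N, if the wrist force passes 120 N, or if a joint passes its speed limit or range.

ROBOT

A 7-joint arm with a two-finger parallel gripper is mounted at the origin on the work surface. World frame = base frame: x ahead of the robot, y to its left, z up, the work surface at z = 0. Lengths are in m, angles in rad, forces in N, time in s.
With the tool pointing down it reaches from about 0.4 to 0.875 m from the base axis. Payload 19.3 kg.
Tool frame: the origin (TCP) lies where the fingers leave the gripper's body, on its centre line; the fingertips stand bot.tip_reach ahead of it and the grasp point (between the pads) lies 54 mm ahead of it (bot.tip_reach is the distance from the TCP to the fingertips, in m); z points along the fingers, y is the line along which they close (so a half turn about z gives the same grasp; the last joint's range is limited). The gripper opens to 85 mm and grips with 20 to 120 N. Pads are 22 mm wide; open, the fingers measure 114 mm over their backs; the gripper's body (76 mm by 85 mm) begins 54 mm behind the grasp point. The pads swing forward as they close: fully open they stand 13 mm farther back than shut.
Start: joints at [-1.211, 0.521, -0.036, 1.599, 0.021, 1.021, -0.113], TCP at [0.26, 0.568, 0.304] pointing down, gripper open.
Joint ranges: [-2.91, 2.91], [-0.3, 2.13], [-1.5, 1.42], [0.17, 2.43], [-1.26, 4.41], [0.16, 1.93], [-2.52, 2.52]. Speed limits (rad/s): [1.89, 1.89, 2.39, 2.39, 3.01, 3.01, 3.01].

INTERFACE

Orientations are given as [roll, pitch, yaw] about the fixed x, y, z axes, in that order (R = Rz(yaw) Ry(pitch) Rx(roll)).
In Python, from workcell import bot gives the robot as it stands. The module is installed in compiled form; this text tells all that it offers.
- The arm moves only by the shell command python3 -m jog 'ROWS' [FORCE]. ROWS is JSON, a list that holds one entry, the list of rows, each a list of 7 numbers: the shift along the tool's x, y, z in mm, then the turn, a rotation vector about the tool's x, y, z in rad, then the opening, from 0 (shut) to 1 (fully open). In form: [[[tx, ty, tz, wx, wy, wz, fingers], ...]]. A call has 1 to 5 rows; each row shifts and turns the commanded pose from where the row before left it, along the tool's axes as they then stand; what a row does not reach is not made up. A row lasts 1/10 s, in which the tool goes at most 50 mm and 8.59 degrees, less where a joint would pass 70% of its speed; a pose out of reach is approached as far as the arm can. A call is refused whole if a number of a shift passes 50 or a number of a turn 0.15, either way. A call with a gripper value outside its range is refused whole. The fingers move at their own pace and stop on an object; FORCE is the grip in N (left out, the last holds). Time passes only in rows, so rows that do not move let the fingers close. It gives the time, the measured TCP pose, the force, the opening and the grip force at its end, in the units of the state.
- bot.observe(): the state, without advancing time (a new reading comes with each control period).
- bot.grab_frame(name): name is "scene" or "top" or "wrist"; returns a dict with "img" (400x640x3 uint8, red, green, blue), "intrinsics" (3x3 intrinsics, pixels), "R" (3x3) and "t" (3): a world point X has camera coordinates R X + t; the wrist camera has in their place "tool_from_camera" (4x4, takes a point from camera to tool coordinates, whose origin is the TCP and whose axes are the flange's). Camera axes: x right, y down, z forward; pixel columns grow to the right and rows downward; lengths in m; the calibration is good to about 2 mm. A picture is of the moment at which its call begins: read the wrist's pose just before it. There is no depth.
- bot.job_done(): hands the job in; it is judged then, once.
Trained networks look in a picture, given as the dict that the camera call returned (one of the last four; its "shot" number tells which), for a name from the list of things; names that differ only in an ending like _2 or _b are one class to them, and where a whole thing is asked for, a point or a joint stands for the part that bears it (a point fixed in the world has none). Each returns a list of dicts, best first, with "conf" (0 to 1); they miss things now and then, are a little off and sometimes report something else, mostly with a low value. They report only what shows in the picture. A call takes as long as a camera call.
- bot.trace(query, picture): "region" (400x640 bool, what is visible of it).
- bot.spot_point(query, picture): "xyz" ([x, y, z] in m, in world coordinates, good to about 4 mm: a listed point, or the origin of a listed thing).
The state is a dict: "clock": time; "qpos": joint angles; "qd": joint speeds; "joint_efforts": joint torques, N m; "position": TCP position; "tool_rot": TCP orientation; "force": force on the tool from outside, world axes, zero at the start; "moment": the same for the moment, N m; "grip_width": finger opening in m; "finger_force": force on a finger pad.
Only numpy, scipy, OpenCV 4.12 (cv2) and the standard library are available. Lean on these libraries where they do the work, as an engineer would, in place of code of your own. Each camera call takes 0.05 s, during which the arm holds its last target. There are 200 camera calls.

## Working session

There is one attempt and no reset: what is moved stays moved. The work goes in short steps, Python scripts to look and compute and a shell command to move; the robot and the scene stay as the last step left them, time stands still between calls to the robot, and variables do not carry over. Pictures are saved under pics/ and viewed, at most 10 in all, crops included, and the job is handed in when it is done.

```bash
mkdir -p pics; python3 - <<'E'
from workcell import bot
import cv2,numpy as np
np.set_printoptions(precision=4,suppress=True)
s=bot.observe()
print({k:s[k] for k in("clock","position","tool_rot","force","grip_width")},bot.tip_reach)
ims=[]
for c in("scene","top"):
    p=bot.grab_frame(c);ims.append(p["img"])
    for q in("plate_empty","fence_empty","pintop_empty","jig_empty","plate_loaded","module_mid","jig_loaded","heatsink","jar"):
        print(c,q,[(np.round(r["xyz"],4),round(r["conf"],2)) for r in bot.spot_point(q,p)][:3])
    cv2.imwrite(f"pics/{c}.png",p["img"][:,:,::-1])
E
```

```text
{'clock': 0.0, 'position': array([0.2603, 0.5679, 0.3033]), 'tool_rot': array([-3.1405,  0.    ,  2.7119]), 'force': array([-0.4286, -0.7684,  0.9014]), 'grip_width': 0.08560043602316667} 0.0726
scene plate_empty [(array([ 0.4837, -0.2287,  0.0752]), 0.75)]
scene fence_empty [(array([ 0.4572, -0.24  ,  0.0409]), 0.92)]
scene pintop_empty [(array([ 0.5012, -0.1617,  0.0375]), 0.46)]
scene jig_empty [(array([ 0.5296, -0.2149, -0.0021]), 0.57), (array([ 0.4823, -0.2292,  0.0733]), 0.28)]
scene plate_loaded [(array([0.5149, 0.181 , 0.0732]), 0.7)]
scene module_mid [(array([0.5027, 0.169 , 0.0262]), 0.83)]
scene jig_loaded [(array([ 0.5483,  0.1921, -0.0052]), 0.95)]
scene heatsink []
scene jar [(array([0.6831, 0.0031, 0.0002]), 0.81)]
top plate_empty [(array([ 0.479 , -0.2368,  0.0652]), 0.91)]
top fence_empty [(array([ 0.4581, -0.2406,  0.0395]), 0.68)]
top pintop_empty []
top jig_empty [(array([ 0.5293, -0.2159,  0.0014]), 0.91)]
top plate_loaded [(array([0.5207, 0.1828, 0.0701]), 0.61)]
top module_mid [(array([0.5008, 0.1731, 0.0307]), 0.67)]
top jig_loaded [(array([0.5446, 0.1913, 0.003 ]), 0.86)]
top heatsink [(array([0.5392, 0.0047, 0.0003]), 0.73)]
top jar [(array([ 0.6793,  0.0072, -0.0004]), 0.69)]
```

View pics/top.png

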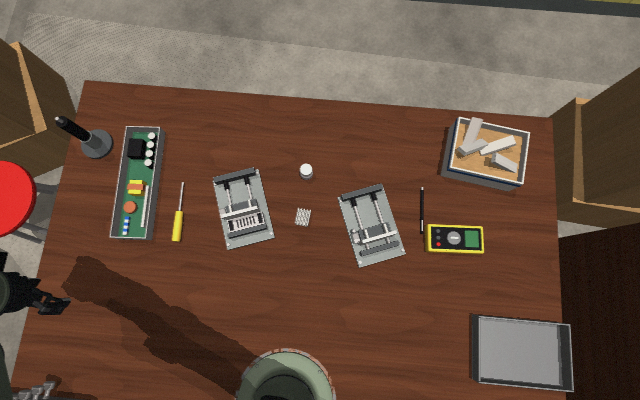

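View pics/scene.png

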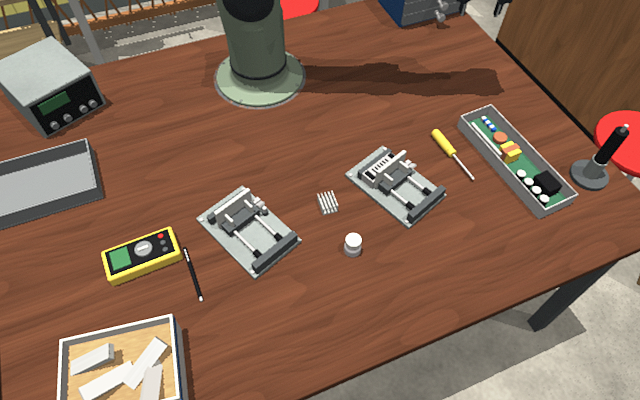

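The empty jig is the right-hand one: around (370,225) in the top picture and (250,230) in the scene picture. The loaded jig, with its module, is at (243,208) in the top picture. Fence to origin measures 76 mm (77 given), which puts the jig's yaw at about 0.33. Next I refine the yaw and plan the swing over.

```bash
cat > h.py <<'E'
import numpy as np
from scipy.spatial.transform import Rotation as Ro
from workcell import bot
np.set_printoptions(precision=4,suppress=True)
def rows(target,rot,n,start=None):
    """n tool-frame rows from the pose start (or the measured one) to target, rot=[r,p,y]"""
    s=bot.observe(); p,R=(s["position"],Ro.from_euler("xyz",s["tool_rot"])) if start is None else start
    p=np.array(p);T=Ro.from_euler("xyz",rot); step=(R.inv()*T).as_rotvec()/n; d=(np.array(target)-p)/n
    for i in range(n):
        print(np.round(1e3*R.inv().apply(d),1).tolist(),np.round(step,3).tolist())
        p=p+d;R=R*Ro.from_rotvec(step)
    return p,R
E
python3 - <<'E'
from h import *
import cv2
P=np.array([[.4577,-.2403],[.4814,-.2325],[.5295,-.2154]])
for c in("top","scene"):
    f=bot.grab_frame(c);t=bot.trace("jig_empty",f)
    if not t: print(c,"none");continue
    r=t[0]["region"].astype(np.uint8);K,R,tt=f["intrinsics"],f["R"],f["t"]
    v,u=np.nonzero(r);d=(np.linalg.inv(K)@np.c_[u,v,np.ones_like(u)].T).T@R;C=-R.T@tt
    X=C+d*((.012-C[2])/d[:,2])[:,None]
    print(c,t[0]["conf"],cv2.minAreaRect((X[:,:2]*1000).astype(np.float32)))
pi=np.pi
a=rows([.40,.40,.30],[pi,0,2.712-.6],5)
print();a=rows([.49,.19,.30],[pi,0,2.112-.6],5,a)
print();a=rows([.50,-.04,.30],[pi,0,1.512-.6],5,a)
print();a=rows([.425,-.245,.30],[pi,0,.325],5,a)
E
```

```text
top 0.84 ((531.49755859375, -212.65660095214844), (237.68260192871094, 155.04537963867188), 21.444910049438477)
scene 0.57 ((530.096923828125, -209.31564331054688), (236.2624969482422, 158.21759033203125), 20.404943466186523)
[-39.4, -18.9, 0.8] [0.0, 0.0, 0.12]
[-41.4, -14.1, 0.8] [0.0, 0.0, 0.12]
[-42.8, -9.0, 0.8] [0.0, 0.0, 0.12]
[-43.5, -3.9, 0.8] [0.0, 0.0, 0.12]
[-43.7, 1.4, 0.8] [0.0, 0.0, 0.12]

[-45.3, -6.2, -0.0] [-0.0, -0.0, 0.12]
[-45.7, -0.7, -0.0] [-0.0, -0.0, 0.12]
[-45.4, 4.7, -0.0] [-0.0, -0.0, 0.12]
[-44.6, 10.1, -0.0] [-0.0, -0.0, 0.12]
[-43.0, 15.4, -0.0] [-0.0, -0.0, 0.12]

[-45.8, 4.7, -0.0] [0.0, -0.0, 0.12]
[-44.9, 10.1, -0.0] [0.0, -0.0, 0.12]
[-43.4, 15.5, -0.0] [0.0, -0.0, 0.12]
[-41.2, 20.5, -0.0] [0.0, -0.0, 0.12]
[-38.5, 25.3, -0.0] [0.0, -0.0, 0.12]

[-41.6, 13.2, -0.0] [-0.0, -0.0, 0.117]
[-39.8, 18.0, -0.0] [-0.0, -0.0, 0.117]
[-37.4, 22.6, -0.0] [-0.0, -0.0, 0.117]
[-34.5, 26.8, -0.0] [-0.0, -0.0, 0.117]
[-31.1, 30.6, -0.0] [-0.0, -0.0, 0.117]
```

```bash
python3 -m jog '[[[-39,-19,0,0,0,0.12,0],[-41,-14,0,0,0,0.12,0],[-43,-9,0,0,0,0.12,0],[-43,-4,0,0,0,0.12,0],[-44,1,0,0,0,0.12,0]]]'
python3 -m jog '[[[-45,-6,0,0,0,0.12,0],[-46,-1,0,0,0,0.12,0],[-45,5,0,0,0,0.12,0],[-45,10,0,0,0,0.12,0],[-43,15,0,0,0,0.12,0]]]'
```

```text
clock: 1.7
position: [0.3998, 0.3986, 0.3041]
tool_rot: [3.141, -0.0, 2.107]
force: [-0.1, 1.6, -0.2]
grip_width: 0.0123
finger_force: 0.0
clock: 2.2
position: [0.489, 0.1882, 0.3042]
tool_rot: [3.141, -0.0, 1.507]
force: [0.2, 0.6, 0.3]
grip_width: -0.0001
finger_force: 0.0
```

Tracking is good.

```bash
python3 -m jog '[[[-46,5,0,0,0,0.12,0],[-45,10,0,0,0,0.12,0],[-43,15,0,0,0,0.12,0],[-41,20,0,0,0,0.12,0],[-39,25,0,0,0,0.12,0]]]'
python3 -m jog '[[[-42,13,0,0,0,0.11,0],[-40,18,0,0,0,0.11,0],[-37,23,0,0,0,0.11,0],[-34,27,0,0,0,0.11,0],[-31,31,0,0,0,0.11,0]]]'
python3 -m jog '[[[0,0,0,0,0,0,0],[0,0,0,0,0,0,0],[0,0,0,0,0,0,0]]]'
python3 - <<'E'
from h import *
import cv2
s=bot.observe();T=np.eye(4);T[:3,:3]=Ro.from_euler("xyz",s["tool_rot"]).as_matrix();T[:3,3]=s["position"]
for c in("wrist","top"):
    f=bot.grab_frame(c)
    for q in("plate_empty","fence_empty","pintop_empty","jig_empty"):
        print(c,q,[(np.round(r["xyz"],4),round(r["conf"],2)) for r in bot.spot_point(q,f)][:2])
    im=f["img"][:,:,::-1].copy()
    if c=="wrist": cv2.imwrite("pics/w1.png",im); M=T@f["tool_from_camera"];print(M,f["intrinsics"])
E
```

```text
clock: 2.7
position: [0.4971, -0.0413, 0.3042]
tool_rot: [3.141, -0.001, 0.907]
force: [0.4, -0.2, 0.7]
grip_width: 0.0
finger_force: 0.0
clock: 3.2
position: [0.4254, -0.2478, 0.3042]
tool_rot: [3.141, -0.001, 0.358]
force: [1.4, -0.5, 0.4]
grip_width: 0.0002
finger_force: 0.0
clock: 3.5
position: [0.4265, -0.2456, 0.3039]
tool_rot: [-3.141, -0.0, 0.364]
force: [-0.6, -0.9, -0.4]
grip_width: 0.0002
finger_force: 0.0
wrist plate_empty [(array([ 0.4827, -0.2305,  0.0756]), 0.97)]
wrist fence_empty [(array([ 0.4585, -0.2431,  0.0377]), 0.71)]
wrist pintop_empty [(array([ 0.5021, -0.1593,  0.04  ]), 0.52)]
wrist jig_empty [(array([ 0.5297, -0.2114, -0.0005]), 0.88)]
[[ 0.3554 -0.8873 -0.294   0.5019]
 [-0.9347 -0.3376 -0.1112 -0.2169]
 [-0.0006  0.3143 -0.9493  0.3733]
 [ 0.      0.      0.      1.    ]] [[287.1985   0.     321.4392]
 [  0.     287.1985 198.1653]
 [  0.       0.       1.    ]]
top plate_empty [(array([ 0.4835, -0.2354,  0.0723]), 0.7)]
top fence_empty [(array([ 0.4567, -0.2405,  0.0376]), 0.73)]
top pintop_empty [(array([0.5224, 0.1842, 0.0731]), 0.35)]
top jig_empty [(array([ 0.528 , -0.2171, -0.0004]), 0.7)]
```

View pics/w1.png

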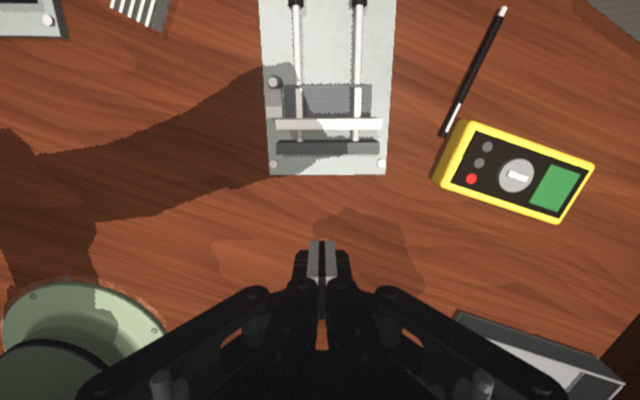

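```bash
python3 - <<'E'
from h import *
import cv2
s=bot.observe();T=np.eye(4);T[:3,:3]=Ro.from_euler("xyz",s["tool_rot"]).as_matrix();T[:3,3]=s["position"]
f=bot.grab_frame("wrist");M=T@f["tool_from_camera"];K=f["intrinsics"]
def bp(u,v,z):
    d=M[:3,:3]@np.linalg.inv(K)@[u,v,1]; return M[:3,3]+d*(z-M[2,3])/d[2]
for q,z in(("fence_empty",.04),):
    pass
for n,a,b,z in(("fence",(277,148),(380,147),.04),("platetop",(275,125.5),(382,123.5),.086),("base near edge",(270,175),(386,174.5),.012)):
    A,B=bp(*a,z),bp(*b,z);d=A-B;print(n,(A+B)[:2]/2,np.linalg.norm(d),np.arctan2(-d[0],d[1]))
# side edges of the base -> yaw
for a,b in(((270,175),(259,0)),((386,174),(395,0))):
    A,B=bp(*a,.012),bp(*b,.012);d=B-A;print("side",np.arctan2(d[1],d[0]))
im=f["img"][60:190,230:420,::-1];cv2.imwrite("pics/w2.png",cv2.resize(im,None,fx=4,fy=4,interpolation=cv2.INTER_CUBIC))
E
```

```text
fence [ 0.4589 -0.2424] 0.11898473772754871 0.37165311117432825
platetop [ 0.4855 -0.2309] 0.1039488408922642 0.3801207754630892
base near edge [ 0.4224 -0.2566] 0.1497049956864031 0.3664337449992505
side 0.3668863367035579
side 0.38218435430897846
```

View pics/w2.png

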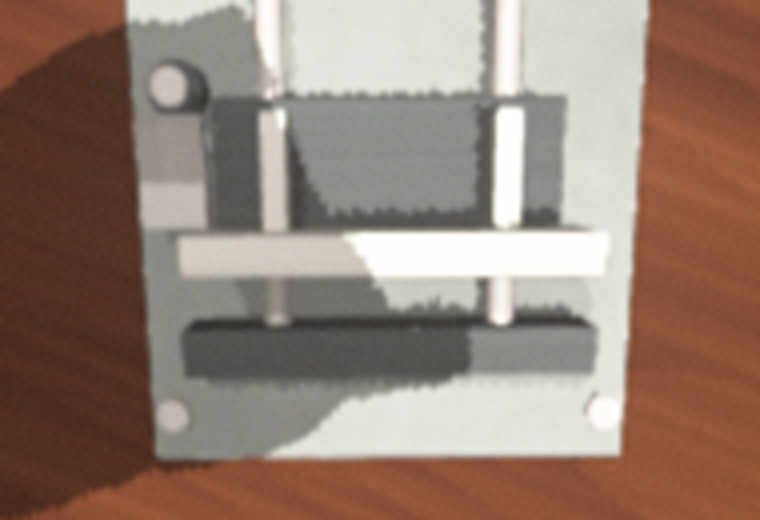

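Fence, plate top and base edge project to 119, 104 and 150 mm, against 120, 104 and 150 given. So the jig origin is (0.5296, -0.2143) with yaw 0.373, and the plate face is at (0.481, -0.233).

```bash
cat >> h.py <<'E'
O=np.array([.5296,-.2143]);YAW=.373
def jig(p):
    "world TCP in the empty jig's frame, mm"
    c,s=np.cos(YAW),np.sin(YAW);d=np.array(p[:2])-O;return np.r_[1e3*np.array([c*d[0]+s*d[1],-s*d[0]+c*d[1]]),1e3*p[2]]
E
python3 - <<'E'
from h import *
print(jig(bot.observe()["position"]))
rows([.4411,-.2489,.1276],[np.pi,0,YAW],5)
E
```

```text
[-108.0494    7.9188  303.9131]
[2.6, 1.5, 35.3] [0.0, -0.0, -0.002]
[2.6, 1.6, 35.3] [0.0, -0.0, -0.002]
[2.6, 1.6, 35.3] [0.0, -0.0, -0.002]
[2.6, 1.6, 35.3] [0.0, -0.0, -0.002]
[2.6, 1.6, 35.3] [0.0, -0.0, -0.002]
```

```bash
python3 -m jog '[[[3,2,40,0,0,-0.002,0],[3,2,45,0,0,-0.002,0],[3,2,45,0,0,-0.002,0],[3,1,30,0,0,-0.002,0],[1,1,16,0,0,-0.002,0]]]'
python3 -m jog '[[[0,0,0,0,0,0,0],[0,0,0,0,0,0,0]]]'
python3 - <<'E'
from h import *
import cv2
s=bot.observe();print(jig(s["position"]),s["tool_rot"],s["force"])
cv2.imwrite("pics/w3.png",bot.grab_frame("wrist")["img"][:,:,::-1])
E
```

```text
clock: 4.55
position: [0.4404, -0.2488, 0.1253]
tool_rot: [-3.14, 0.002, 0.372]
force: [-0.0, 0.5, 0.4]
grip_width: -0.0004
finger_force: 0.0
clock: 4.75
position: [0.441, -0.2495, 0.1284]
tool_rot: [3.141, 0.0, 0.371]
force: [0.1, -0.0, 0.6]
grip_width: 0.0002
finger_force: 0.0
[-95.3028  -0.5083 128.3579] [3.1414 0.0002 0.3713] [ 0.0837 -0.0278  0.578 ]
```

View pics/w3.png

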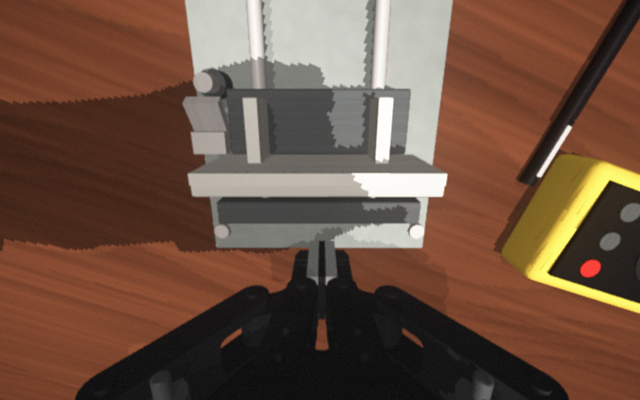

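The shut tips at (322,250) sit square and centred in front of the plate, 55 mm up, above the near edge of the base. Now I approach the plate, then push at about 0.05 m/s.

```bash
python3 -m jog '[[[6,0,0,0,0,0,0],[6,0,0,0,0,0,0],[5,0,0,0,0,0,0],[4,0,0,0,0,0,0],[4,0,0,0,0,0,0]]]'
python3 -m jog '[[[4,0,0,0,0,0,0],[4,0,0,0,0,0,0],[4,0,0,0,0,0,0],[4,0,0,0,0,0,0],[4,0,0,0,0,0,0]]]'
python3 - <<'E'
from h import *
s=bot.observe();print(jig(s["position"]),s["force"])
f=bot.grab_frame("wrist");r=bot.spot_point("plate_empty",f)
print([(jig(x["xyz"]),x["conf"]) for x in r])
E
```

```text
clock: 5.3
position: [0.4648, -0.2398, 0.128]
tool_rot: [3.141, -0.0, 0.372]
force: [-0.6, -0.2, 0.4]
grip_width: 0.0
finger_force: 0.0
clock: 5.8
position: [0.4822, -0.2332, 0.1279]
tool_rot: [-3.141, 0.002, 0.371]
force: [-10.9, -2.5, 6.6]
grip_width: 0.0001
finger_force: 5.0
[-50.9724  -0.3142 127.8512] [-10.8868  -2.5356   6.6275]
[(array([-39.2822,   0.875 ,  71.6   ]), 0.88)]
```

```bash
python3 -m jog '[[[4,0,0,0,0,0,0],[4,0,0,0,0,0,0],[4,0,0,0,0,0,0],[4,0,0,0,0,0,0],[4,0,0,0,0,0,0]]]'
python3 -m jog '[[[4,0,0,0,0,0,0],[4,0,0,0,0,0,0],[4,0,0,0,0,0,0],[3,0,0,0,0,0,0],[2,0,0,0,0,0,0]]]'
python3 - <<'E'
from h import *
s=bot.observe();print(jig(s["position"]),s["force"])
f=bot.grab_frame("wrist");r=bot.spot_point("plate_empty",f)
print([(jig(x["xyz"]),x["conf"]) for x in r])
E
```

```text
clock: 6.4
position: [0.501, -0.2259, 0.1278]
tool_rot: [-3.141, 0.001, 0.371]
force: [-7.5, -3.3, 2.6]
grip_width: -0.0003
finger_force: 3.8
clock: 6.9
position: [0.5172, -0.2196, 0.1278]
tool_rot: [-3.141, 0.001, 0.371]
force: [-5.5, -1.9, 1.8]
grip_width: 0.0003
finger_force: 2.9
[-13.5175  -0.4025 127.7673] [-5.5458 -1.8862  1.7801]
[(array([-1.3401,  2.8869, 72.6   ]), 0.6)]
```

```bash
python3 -m jog '[[[3,0,0,0,0,0,0],[3,0,0,0,0,0,0],[1,0,0,0,0,0,0],[0,0,0,0,0,0,0],[0,0,0,0,0,0,0]]]'
python3 - <<'E'
from h import *
import cv2
s=bot.observe();print(jig(s["position"]),s["force"])
f=bot.grab_frame("wrist");r=bot.spot_point("plate_empty",f);cv2.imwrite("pics/w4.png",f["img"][:,:,::-1])
print([(jig(x["xyz"]),x["conf"]) for x in r],[(jig(x["xyz"]),x["conf"]) for x in bot.spot_point("pintop_empty",f)])
E
```

```text
clock: 7.5
position: [0.5235, -0.2171, 0.1278]
tool_rot: [-3.141, 0.001, 0.371]
force: [-5.8, -2.4, 2.5]
grip_width: -0.0002
finger_force: 2.9
[ -6.6972  -0.431  127.7829] [-5.8356 -2.4276  2.547 ]
[(array([ 4.5307,  2.5224, 73.9   ]), 0.79)] []
```

View pics/w4.png

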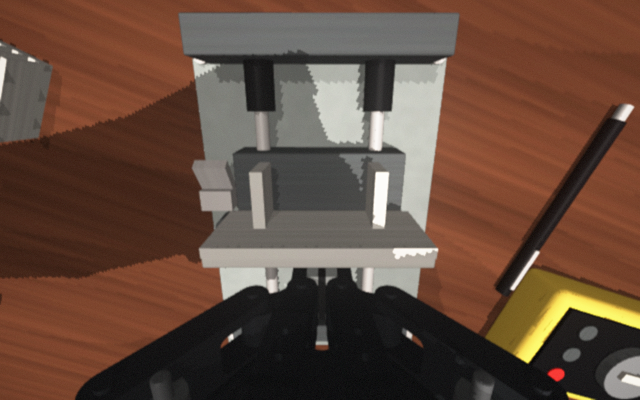

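The plate is pushed about 56 mm and the force has dropped to about 6 N, the spring alone. The wedge at (213,185) is past the pin position, which the plate hides. Now I back straight off.

```bash
python3 -m jog '[[[-3,0,0,0,0,0,0],[-4,0,0,0,0,0,0],[-4,0,0,0,0,0,0],[-5,0,0,0,0,0,0],[-6,0,0,0,0,0,0]]]'
python3 -m jog '[[[-10,0,0,0,0,0,0],[-15,0,0,0,0,0,0],[-18,0,0,0,0,0,0],[-18,0,0,0,0,0,0],[-8,0,0,0,0,0,0]]]'
python3 -m jog '[[[0,0,-20,0,0,0,0],[-3,0,-45,0,0,0,0],[-3,0,-45,0,0,0,0],[-2,0,-40,0,0,0,0],[0,0,-20,0,0,0,0]]]'
python3 -m jog '[[[0,0,0,0,0,0,0],[0,0,0,0,0,0,0],[0,0,0,0,0,0,0]]]'
python3 - <<'E'
from h import *
import cv2
s=bot.observe();print(jig(s["position"]),s["force"])
f=bot.grab_frame("wrist")
for q in("plate_empty","pintop_empty","fence_empty"):print(q,[(jig(x["xyz"]),x["conf"]) for x in bot.spot_point(q,f)])
cv2.imwrite("pics/w5.png",cv2.resize(f["img"][0:200,200:460,::-1],None,fx=3,fy=3))
for c in("top",):
    f=bot.grab_frame(c)
    for q in("plate_loaded","module_mid","heatsink","jar"):print(q,[(x["xyz"],x["conf"]) for x in bot.spot_point(q,f)])
E
```

```text
clock: 8.15
position: [0.5036, -0.2247, 0.128]
tool_rot: [3.142, -0.001, 0.372]
force: [0.2, -0.1, 0.1]
grip_width: -0.0002
finger_force: 0.0
clock: 8.65
position: [0.4371, -0.2509, 0.1281]
tool_rot: [-3.141, 0.0, 0.37]
force: [0.0, 0.1, -0.1]
grip_width: -0.0
finger_force: 0.0
clock: 9.15
position: [0.4316, -0.2535, 0.3009]
tool_rot: [3.14, -0.003, 0.371]
force: [-0.4, -0.2, 0.0]
grip_width: -0.0001
finger_force: 0.0
clock: 9.45
position: [0.4314, -0.2526, 0.297]
tool_rot: [-3.141, 0.001, 0.372]
force: [-0.3, 0.5, 0.1]
grip_width: 0.0002
finger_force: 0.0
[-105.3792    0.0827  297.044 ] [-0.3098  0.4938  0.1122]
plate_empty [(array([-12.1142,   3.3445,  72.1   ]), 0.67)]
pintop_empty [(array([-3.9752, 62.0127, 36.2   ]), 0.56)]
fence_empty [(array([-74.3861,  -0.7441,  39.    ]), 0.74), (array([-111.2337, -227.7239,   -1.1   ]), 0.39)]
plate_loaded [([0.5204, 0.1846, 0.0717], 0.77), ([0.5405, 0.0058, -0.0033], 0.23)]
module_mid [([0.5011, 0.1714, 0.0276], 0.6)]
heatsink [([0.5386, 0.0034, 0.0033], 0.66)]
jar [([0.6807, 0.0077, 0.0011], 0.47)]
```

View pics/w5.png

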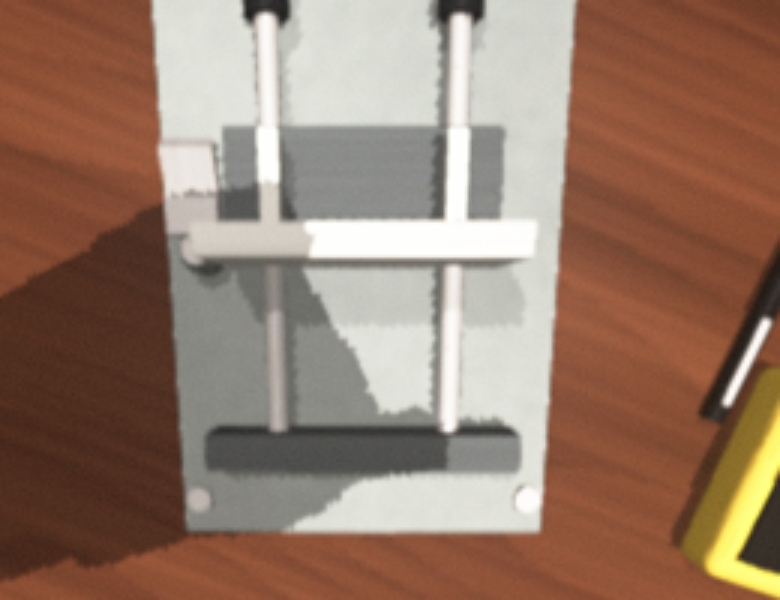

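The slide rests latched mid-way: its plate is at about x -11 mm, roughly 0.041 of travel. The pin at (190,250) is up in front of the wedge at (190,185), and nothing else has moved.

```bash
python3 -c "
from workcell import bot
print(bot.job_done())"
```

```text
the job is handed in; nothing more can be done
None
```

The empty jig's slide is open and latched against its popped-up stop pin at about 0.041 m by camera, the robot is clear of everything, the other items I re-checked (loaded jig, module, heat sink, jar) have not moved, and the job was handed in at about 9.5 s.

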